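Clamp a brass tube in the jeweller's V-block

ROBOT

A 6-joint arm with a two-finger parallel gripper is mounted at the origin on the work surface. World frame = base frame: x ahead of the robot, y to its left, z up, the work surface at z = 0. Lengths are in m, angles in degrees, forces in N, time in s.
With the tool pointing down it reaches from about 0.35 to 0.875 m from the base axis. Payload 4.2 kg.
Tool frame: the origin (TCP) lies midway between the tips of the shut fingers; the grasp point (between the pads) lies r.grasp_offset behind it (r.grasp_offset is the distance from the TCP to the grasp point, in m); z points along the fingers, y is the direction in which the jaws open and shut (so a half turn about z gives the same grasp; the last joint's range is limited). The gripper opens to 87 mm and grips with 3 to 60 N. Pads are 19 mm wide; open, the fingers measure 117 mm over their backs; the gripper's body (75 mm by 190 mm) begins 51 mm behind the grasp point.
Start: joints at [-54.282, 22.042, 0.453, 0, -68.411, -14.817], TCP at [0.223, -0.584, 0.223] pointing down, gripper open.
Joint ranges: [-179.83, 179.83], [-69.29, 118.12], [-61.27, 80.66], [-181.25, 117.63], [-171.15, -9.14], [-177.46, 177.46]. Speed limits (degrees/s): [159.86, 159.86, 180, 180, 180, 180].

INTERFACE

Orientations are given as a 3x3 rotation matrix whose columns are the frame's x, y, z axes.
In Python, from station import sense, optics, r gives the robot as it stands. The module is installed in compiled form; this text tells all that it offers.
- The arm moves only by the tool servo_tool, never from a script. Its argument "deltas" is a list of rows, each an object with "slide": the shift along the tool's x, y, z in units of 25 mm (1.0 is 25 mm), a list of three; "spin": the turn about the tool's z in units of 8 degrees (1.0 is 8 degrees). A call has 1 to 10 rows; each row shifts and turns the pose as measured when the row begins, along the tool's axes as they then stand; what a row does not reach is not made up. A row lasts 1/10 s, in which the tool goes at most 50 mm and 8.59 degrees, less where a joint would pass 70% of its speed; a pose out of reach is approached as far as the arm can. A call is refused whole if a number of a shift passes 1 or a number of a turn 1, either way. A call with a gripper value outside its range is refused whole. "gripper" is the closure in counts, from 0 (fully open) to 255 (shut), set as the call begins (left out, the last holds). The fingers move at their own pace and stop on an object; the grip force is fixed at half the most. Time passes only in rows, so rows that do not move let the fingers close. It gives the time, the measured TCP pose, the force and the opening at its end, in the units of the state.
- sense(): the state, without advancing time (a new reading comes with each control period).
- optics.capture(name): name is "scene" or "top" or "wrist"; returns a dict with "frame" (384x512x3 uint8, red, green, blue), "camera_matrix" (3x3 intrinsics, pixels), "eye" and "rotation" of the camera in the world. Camera axes: x right, y down, z forward; pixel columns grow to the right and rows downward; lengths in m; the calibration is good to about 2 mm. The wrist camera is an equidistant fisheye: a pixel r from the principal point sees the ray r / f radians off the axis. A picture is of the moment at which its call begins. There is no depth.
- r.finish_job(): hands the job in, once; it reports no verdict.
The state is a dict: "time_s": time; "joints": joint angles; "joint_velocities": joint speeds; "effort": joint torques, N m; "tcp_pos": TCP position; "ee_rot": TCP orientation; "wrist_force": force on the tool from outside, world axes, zero at the start; "moment": the same for the moment, N m; "gripper_width": opening from 0.0 (shut) to 1.0 (fully open).
Only numpy, scipy, OpenCV 4.12 (cv2) and the standard library are available. Lean on these libraries where they do the work, as an engineer would, in place of code of your own. Each camera call takes 0.05 s, during which the arm holds its last target.

TASK

Lay the long round brass tube in the two V-blocks of the steel holding jig, so that it rests in both V's with its middle midway between the two blocks. Then swing the jig's flat clamp strap across above the tube until it comes to its stop, and let go.

Things in the scene. Friction and masses are not known exactly. Their poses are not given: they have to be found in the camera images.
- tube_center (a point): Centre of the long round brass tube, 30 mm in diameter, 160 mm long, 0.24 kg, lying loose on the bench to the robot's right (-y). x runs along the tube (either end may lead). Rigid; may be pinched across its diameter; rolls if pushed. Near it lie or stand things not wanted: a square brass tube of 30 by 30 by 160 mm, a short round one 60 mm high, a mug.
- vee_seat (a point): Seated tube's centre, on the fixed jig, 50 mm above the bench, midway between two V-blocks; x along the V's, y across, to the strap's pivot, z up. Blocks: x 37 to 63 mm either side, 66 wide, top 51 above the bench, 90 degree V's 44 wide at the top; between them free down to the base plate (150 by 190, 10 thick). Pivot post: y 70, 26 across, 83 high; stop post: y -61 to -83, x -24 to 14, 85 high.
- strap (a joint): Angle of the clamp strap, a flat steel bar 22 mm wide, 8 thick, 150 long, turning level about the upright pivot post, underside 69 mm above the bench (4 above a seated tube). 0: closed, across the tube, pointing to -y of vee_seat, at its stop. Grows as it opens towards +x of vee_seat; 1.57: alongside the tube, clear of it; limit 1.9. Starts at 1.3 to 1.8. Light friction holds it anywhere.
- strap_peg (a point): Upright round steel peg on the strap by which it is swung, 16 mm in diameter, from the strap's top, 77 mm, to 122 mm above the bench; this point on its axis is 100 mm above the bench and 115 mm from the pivot's axis. May be pinched from above or pushed sideways with about 1 N. Its axes turn with the strap: y points to the pivot, x the way the strap opens.
Mind the look-alikes: they are no part of the job. Of the things like the part that bears vee_seat, leave any that is blue; of the rest the larger one is meant.

How it is judged (in metres and radians):
On the way, in this order (a step that is already met when the one before it is completed fails the run):
1. the tube rests in both V's, midway, with the strap still swung clear (x of tube_center in the frame of vee_seat between -0.02 and 0.02 m and y of tube_center in the frame of vee_seat between -0.008 and 0.008 m and z of tube_center in the frame of vee_seat between -0.006 and 0.006 m and angle between the x axis of tube_center and the x axis of vee_seat, either way round below 0.12 rad and value of joint strap above 0.9 rad), for 0.2 s.
2. the strap is swung across the tube to its stop (value of joint strap below 0.17 rad), for 0.2 s.
At the end, for the whole second after the job is handed in: The long round tube lies in both V's: its centre within 20 mm of the seat along the V, 8 mm across and 6 mm in height, its axis within 0.12 rad of the V's (which the V's themselves give); the strap is across it, within 0.17 rad of its stop, and still (x of tube_center in the frame of vee_seat between -0.02 and 0.02 m and y of tube_center in the frame of vee_seat between -0.008 and 0.008 m and z of tube_center in the frame of vee_seat between -0.006 and 0.006 m and angle between the x axis of tube_center and the x axis of vee_seat, either way round below 0.12 rad and value of joint strap below 0.17 rad and velocity of joint strap between -0.05 and 0.05 rad/s); the robot touches nothing.
It also fails if it takes over 43 s, if anything falls off the work surface, if the arm or the gripper's body presses on something with over 40 N, if the wrist force passes 120 N, or if a joint passes its speed limit or range.

## Working session

There is one attempt and no reset: what is moved stays moved. The work goes in short steps, Python scripts to look and compute and a tool call to move; the robot and the scene stay as the last step left them, time stands still between calls to the robot, and variables do not carry over. Pictures are saved under pics/ and viewed, and the job is handed in when it is done.

Besides the shell and the picture viewer there is one more tool, called after "Call:" by a JSON object that holds its "method" and its "body", one argument or row to a line. servo_tool: Moves the arm, as the interface text tells. Its arguments: {"type":"object","properties":{"deltas":{"type":"array"},"gripper":{"type":"number"}},"required":["deltas"]}

```bash
mkdir -p pics; cat > h.py <<'E'
import numpy as np, cv2
from station import sense, optics, r
def cap(n,tag):
    c=optics.capture(n); np.savez(f'pics/{tag}.npz',**c)
    cv2.imwrite(f'pics/{tag}.png',cv2.cvtColor(c['frame'],cv2.COLOR_RGB2BGR)); return c
def load(tag): return dict(np.load(f'pics/{tag}.npz'))
def ray(c,u,v,fish=False):
    K=c['camera_matrix']; x=(u-K[0,2])/K[0,0]; y=(v-K[1,2])/K[1,1]
    if fish:
        t=np.hypot(x,y); s=np.sin(t)/t if t>1e-9 else 1; d=np.array([x*s,y*s,np.cos(t)])
    else: d=np.array([x,y,1.])
    d=c['rotation']@d; return d/np.linalg.norm(d)
def plane(c,u,v,z,fish=False):
    d=ray(c,u,v,fish); return c['eye']+d*(z-c['eye'][2])/d[2]
E
python3 - <<'E'
from h import *
for n in ['scene','top','wrist']:
    c=cap(n,n+'0'); print(n,c['eye'].round(3),c['camera_matrix'].round(1).tolist(),c['rotation'].round(2).tolist())
a=[cv2.imread(f'pics/{n}0.png') for n in ['scene','top','wrist']]
print(sense(), r.grasp_offset)
E
```

```text
scene [1.174 0.223 1.255] [[494.2, 0.0, 252.9], [0.0, 494.2, 187.4], [0.0, 0.0, 1.0]] [[-0.24, 0.8, -0.54], [0.97, 0.19, -0.15], [-0.01, -0.56, -0.83]]
top [0.339 0.02  0.98 ] [[405.6, 0.0, 259.1], [0.0, 405.6, 189.4], [0.0, 0.0, 1.0]] [[-0.01, -0.99, 0.1], [-1.0, 0.01, 0.02], [-0.02, -0.1, -0.99]]
wrist [ 0.153 -0.612  0.384] [[297.3, 0.0, 249.2], [0.0, 297.3, 187.6], [0.0, 0.0, 1.0]] [[-0.36, 0.9, 0.26], [0.93, 0.34, 0.1], [0.0, 0.27, -0.96]]
{'time_s': 0.15, 'joints': array([-5.42824550e+01,  2.20797562e+01,  3.99102458e-01, -1.90925722e-02,
       -6.84126588e+01, -1.48176627e+01]), 'joint_velocities': array([-0.06637588, -0.17817107,  0.28959868,  0.07863102, -0.10612319,
        0.01474582]), 'effort': array([ 4.06641293e-04, -3.91052556e+01,  1.87587565e+01,  4.22228694e+00,
        1.23734388e-02, -1.46324469e-04]), 'tcp_pos': array([ 0.22281894, -0.58345103,  0.22173318]), 'ee_rot': array([[-9.34248985e-01, -3.56620730e-01, -6.99182710e-04],
       [-3.56621397e-01,  9.34247783e-01,  1.50315162e-03],
       [ 1.17154866e-04,  1.65366139e-03, -9.99998626e-01]]), 'wrist_force': array([-0.12054088, -0.52597543, -0.06137799]), 'moment': array([ 0.00982096, -0.03756171,  0.02731855]), 'gripper_width': 1.0010196834503982} 0.0187
```

View pics/scene0.png

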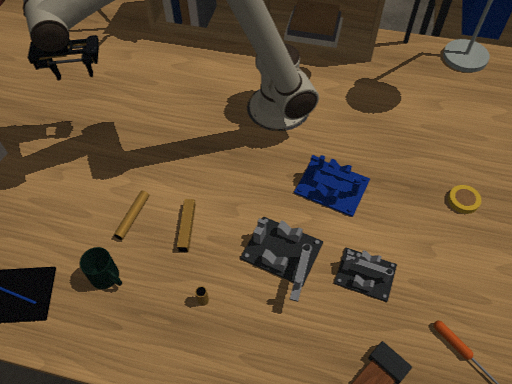

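View pics/top0.png

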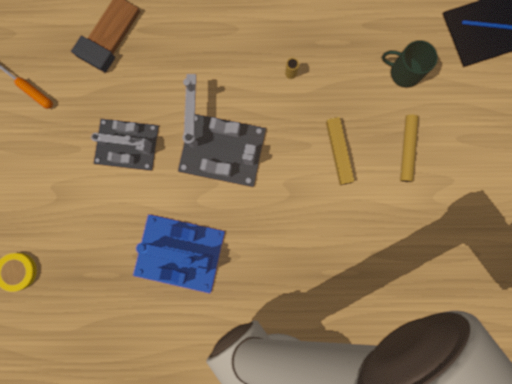

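View pics/wrist0.png

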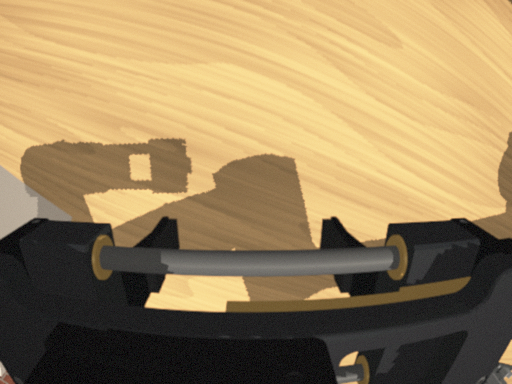

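Top view candidates: tubes at (340,150) and (409,148); jigs at (222,150) large grey, (127,145) small grey and (180,252) blue. The large grey jig fits. I'll enlarge to tell round from square.

```bash
python3 - <<'E'
from h import *
t=cv2.imread('pics/top0.png'); s=cv2.imread('pics/scene0.png')
a=cv2.resize(t[100:200,315:435],(400,333),interpolation=cv2.INTER_CUBIC)
b=cv2.resize(s[180:260,100:212],(400,286),interpolation=cv2.INTER_CUBIC)
j=cv2.resize(t[65:195,170:280],(380,449),interpolation=cv2.INTER_CUBIC)
o=np.zeros((600,800,3),np.uint8); o[:286,:400]=b;o[:333,400:]=a
cv2.imwrite('pics/crop1.png',o)
b=cv2.resize(s[205:310,230:330],(400,420),interpolation=cv2.INTER_CUBIC)
o=np.zeros((460,800,3),np.uint8); o[:420,:400]=b;o[:449,410:790]=j
cv2.imwrite('pics/crop2.png',o)
E
```

```text
(no output)
```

View pics/crop1.png

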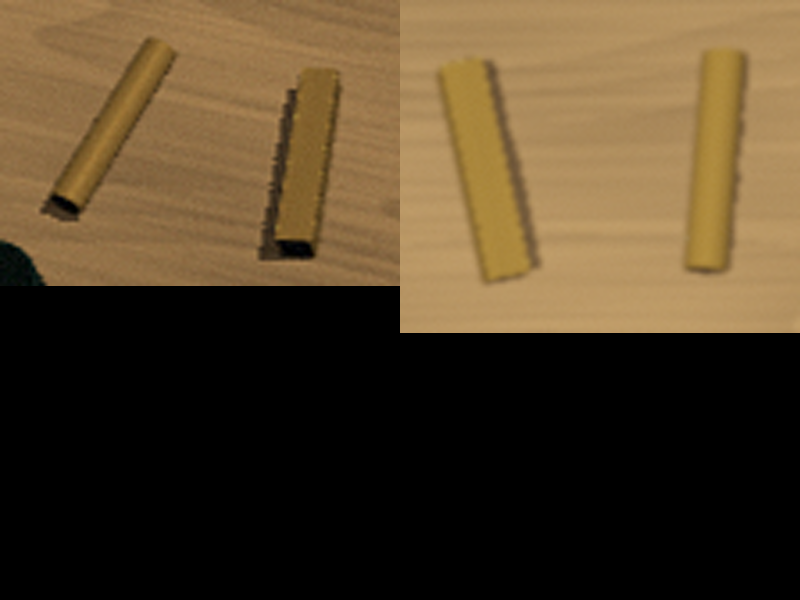

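View pics/crop2.png

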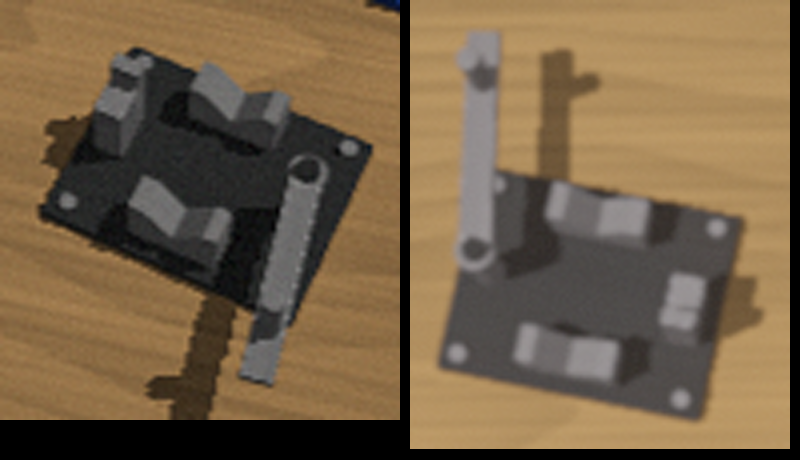

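Round (soft shading, dark round bore) is the tube at top (409,148); square (flat face, sharp edges) is at (340,150). The large grey jig has its V-blocks at crop right (600,210)/(570,350), pivot at (475,250), and stop at (685,305). Now I'll measure.

```bash
python3 - <<'E'
from h import *
# tube: threshold in both cameras
for tag,roi in [('top0',(395,105,430,190)),('scene0',(105,183,155,245))]:
    c=load(tag); hsv=cv2.cvtColor(c['frame'],cv2.COLOR_RGB2HSV)
    x0,y0,x1,y1=roi; m=((hsv[...,1]>125)&(hsv[...,2]>60)).astype(np.uint8)
    k=np.zeros_like(m);k[y0:y1,x0:x1]=m[y0:y1,x0:x1]
    n,l,st,ce=cv2.connectedComponentsWithStats(k); i=1+st[1:,4].argmax()
    pts=cv2.findContours((l==i).astype(np.uint8),0,1)[0][0]
    rc=cv2.minAreaRect(pts); print(tag,st[i],rc)
    (cx,cy),(w,h),a=rc; bx=cv2.boxPoints(rc)
    e=[(bx[k]+bx[(k+1)%4])/2 for k in range(4)]
    P=[plane(c,*q,0.018) for q in e]
    L=[np.linalg.norm(P[k]-P[k+2]) for k in (0,1)]
    kk=int(np.argmax(L)); d=P[kk]-P[kk+2]
    print(' ctr',plane(c,cx,cy,0.018).round(4),'L',L,'ang',np.degrees(np.arctan2(d[1],d[0])))
# plate
c=load('top0'); g=cv2.cvtColor(c['frame'],cv2.COLOR_RGB2HSV)
m=((g[...,2]<95)).astype(np.uint8); k=np.zeros_like(m); k[105:192,172:272]=m[105:192,172:272]
cv2.imwrite('pics/m.png',cv2.resize(k[60:200,165:280]*255,None,fx=4,fy=4))
for tag,box in [('top0',(172,105,272,192)),('scene0',(235,210,330,285))]:
    c=load(tag); g=cv2.cvtColor(c['frame'],cv2.COLOR_RGB2HSV)
    print(tag)
    x0,y0,x1,y1=box
    sub=c['frame'][y0:y1,x0:x1]; 
    m=((g[...,1]<70)&(g[...,2]<100)).astype(np.uint8); k=np.zeros_like(m);k[y0:y1,x0:x1]=m[y0:y1,x0:x1]
    n,l,st,ce=cv2.connectedComponentsWithStats(k); i=1+st[1:,4].argmax(); mm=(l==i).astype(np.uint8)
    h=cv2.convexHull(max(cv2.findContours(mm,0,1)[0],key=len))
    ap=cv2.approxPolyDP(h,4,True)[:,0]; print(st[i],ap.tolist())
    for q in ap: print(q,plane(c,*q,0.010).round(4))
    cv2.imwrite(f'pics/m_{tag}.png',cv2.resize(mm[y0-5:y1+5,x0-5:x1+5]*255,None,fx=4,fy=4))
E
```

```text
top0 [399 114  21  69 998] ((409.220703125, 147.8517303466797), (15.529504776000977, 68.59556579589844), 4.763641834259033)
 ctr [ 0.5336 -0.3242  0.018 ] L [np.float64(0.03683527407295353), np.float64(0.16738217709253098)] ang -7.390531649398597
scene0 [ 105  183   50   62 3016] ((129.49998474121094, 213.49998474121094), (60.99999237060547, 48.99999237060547), 90.0)
 ctr [ 0.5329 -0.3292  0.018 ] L [np.float64(0.21221241253933557), np.float64(0.14464459716069047)] ang -157.96449949764838
top0
[ 179  115   86   71 3277] [[196, 115], [264, 128], [252, 185], [179, 170]]
[196 115] [0.6247 0.1896 0.01  ]
[264 128] [0.5895 0.0228 0.01  ]
[252 185] [0.4498 0.0534 0.01  ]
[179 170] [0.4886 0.2302 0.01  ]
scene0
[ 240  217   83   68 2688] [[263, 217], [322, 242], [303, 284], [240, 257]]
[263 217] [0.4484 0.0539 0.01  ]
[322 242] [0.4896 0.2353 0.01  ]
[303 284] [0.6272 0.2067 0.01  ]
[240 257] [0.5894 0.0215 0.01  ]
```

Call:
{"method": "servo_tool", "body": {
  "deltas": [
    {"slide": [-0.96,0.33,0],"spin": 0},
    {"slide": [-0.96,0.33,0],"spin": 0},
    {"slide": [-0.96,0.33,0],"spin": 0},
    {"slide": [-0.96,0.33,0],"spin": 0},
    {"slide": [-0.96,0.33,0],"spin": 0},
    {"slide": [-0.96,0.33,0],"spin": 0},
    {"slide": [-0.96,0.33,0],"spin": 0},
    {"slide": [-0.96,0.33,0],"spin": 0},
    {"slide": [-0.96,0.33,0],"spin": 0},
    {"slide": [-0.96,0.33,0],"spin": 0}
  ]
}}

```text
time_s: 1.15
tcp_pos: [0.4211, -0.4152, 0.2172]
ee_rot: [[-0.937, -0.35, -0.006], [-0.35, 0.937, 0.008], [0.003, 0.01, -1.0]]
wrist_force: [0.2, -0.4, -0.6]
gripper_width: 1.003
```

```bash
cat >> h.py <<'E'
def goto(x,y,z,yaw=None):
    """print slide units (total, current tool axes) and spin units to go to world xyz, tool-y yaw deg"""
    s=sense(); R=s['ee_rot']; d=R.T@(np.array([x,y,z])-s['tcp_pos'])
    yw=np.degrees(np.arctan2(R[1,1],R[0,1])); print('t',s['time_s'],'tcp',s['tcp_pos'].round(4),'yaw_y',yw.round(1),'tilt',R[:,2].round(3),'j',s['joints'].round(0),'F',s['wrist_force'].round(1),'w',round(s['gripper_width'],3))
    print('slide units',(d/.025).round(2),'spin units',None if yaw is None else round(((yw-yaw+180)%360-180)/8,2))
E
python3 -c "
from h import *
goto(.5335,-.325,.2,82.6)"
```

```text
t 1.15 tcp [ 0.4211 -0.4152  0.2172] yaw_y 110.5 tilt [-0.006  0.008 -1.   ] j [-29.  19.  -4.  -0. -67. -40.] F [ 0.2 -0.4 -0.6] w 1.003
slide units [-5.47  1.8   0.69] spin units 3.48
```

Call:
{"method": "servo_tool", "body": {
  "deltas": [
    {"slide": [-0.9,0.3,0.1],"spin": 0},
    {"slide": [-0.9,0.3,0.1],"spin": 0},
    {"slide": [-0.9,0.3,0.1],"spin": 0},
    {"slide": [-0.9,0.3,0.1],"spin": 0},
    {"slide": [-0.9,0.3,0.1],"spin": 0},
    {"slide": [-0.9,0.3,0.1],"spin": 0.6},
    {"slide": [0,0,0],"spin": 0.9},
    {"slide": [0,0,0],"spin": 0.9},
    {"slide": [0,0,0],"spin": 0.9},
    {"slide": [0,0,0],"spin": 0.1}
  ]
}}

```text
time_s: 2.15
tcp_pos: [0.5375, -0.3168, 0.1969]
ee_rot: [[-0.991, 0.13, -0.013], [0.13, 0.991, 0.013], [0.015, 0.011, -1.0]]
wrist_force: [-0.3, -0.2, -0.1]
gripper_width: 1.003
```

```bash
python3 - <<'E'
from h import *
goto(.5335,-.325,.12,82.6)
c=cap('wrist','w1')
for tag,roi,thr in [('top0',(395,105,430,190),None),('scene0',(108,186,152,244),None)]:
    c=load(tag); f=c['frame'].astype(float); x0,y0,x1,y1=roi
    hsv=cv2.cvtColor(c['frame'],cv2.COLOR_RGB2HSV)[y0:y1,x0:x1]
    lab=cv2.cvtColor(c['frame'],cv2.COLOR_RGB2LAB)[y0:y1,x0:x1]
    b=lab[...,2]-0; a=lab[...,1]
    s=hsv[...,1]
    t,m=cv2.threshold(s,0,1,cv2.THRESH_OTSU)
    m=((hsv[...,0]>=19)&(s>100)).astype(np.uint8)
    print(tag,t,np.unique(hsv[...,0],return_counts=True))
    cv2.imwrite(f'pics/t_{tag}.png',cv2.resize(np.hstack([m*255,s,hsv[...,0]*6]),None,fx=4,fy=4,interpolation=0))
E
```

```text
t 2.15 tcp [ 0.5375 -0.3168  0.1969] yaw_y 82.5 tilt [-0.013  0.013 -1.   ] j [-16.  23.  -1.  -1. -67. -81.] F [-0.3 -0.2 -0.1] w 1.003
slide units [ 0.07 -0.38  3.07] spin units -0.01
top0 141.0 (array([16, 17, 18, 19, 20, 21], dtype=uint8), array([   3,  479, 1645,  135,  600,  113]))
scene0 149.0 (array([  0,  12,  14,  15,  16,  17,  18,  19,  20,  21,  22,  23,  27,
        53,  60,  81, 120, 126, 140, 165], dtype=uint8), array([   4,    3,    5,   80,  846, 1012,  390,  191,   10,    1,    1,
          1,    1,    1,    1,    1,    1,    1,    1,    1]))
```

View pics/w1.png

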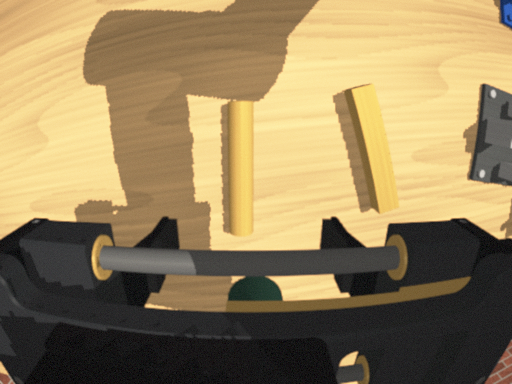

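View pics/t_scene0.png

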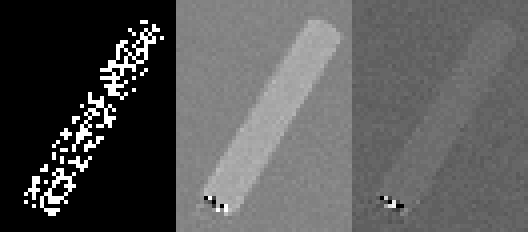

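The wrist view shows the round tube upright in the image, from (242,100) to (241,235), with the square one at (372,150). I'll measure the round one here and by saturation in the other views.

```bash
python3 - <<'E'
from h import *
for tag,roi,fish in [('top0',(395,105,430,190),0),('scene0',(108,186,152,244),0),('w1',(222,85,265,245),1)]:
    c=load(tag); x0,y0,x1,y1=roi
    s=cv2.GaussianBlur(cv2.cvtColor(c['frame'],cv2.COLOR_RGB2HSV)[...,1],(3,3),0)
    sub=s[y0:y1,x0:x1]; t,m=cv2.threshold(sub,0,255,cv2.THRESH_OTSU)
    m=cv2.morphologyEx(m,cv2.MORPH_OPEN,np.ones((3,3)))
    n,l,st,ce=cv2.connectedComponentsWithStats(m); i=1+st[1:,4].argmax(); mm=(l==i).astype(np.uint8)*255
    cv2.imwrite(f'pics/tt_{tag}.png',np.hstack([mm,sub]))
    pts=max(cv2.findContours(mm,0,1)[0],key=len); rc=cv2.minAreaRect(pts); bx=cv2.boxPoints(rc)+[x0,y0]
    e=[(bx[k]+bx[(k+1)%4])/2 for k in range(4)]
    P=[plane(c,*q,0.015,fish) for q in e]
    L=[np.linalg.norm(P[k]-P[k+2]) for k in (0,1)]; kk=int(np.argmax(L)); d=P[kk]-P[kk+2]
    print(tag,t,st[i],rc[1],[p.round(0).tolist() for p in e],'\n ctr',((P[kk]+P[kk+2])/2).round(4),'ends',P[kk].round(4),P[kk+2].round(4),'L',np.round(L,4),'ang',np.degrees(np.arctan(d[1]/d[0])).round(2))
E
```

```text
top0 140.0 [  5   9  19  67 871] (13.2543306350708, 66.79143524169922) [[403.0, 147.0], [412.0, 114.0], [416.0, 148.0], [406.0, 180.0]] 
 ctr [ 0.5365 -0.3254  0.015 ] ends [ 0.6176 -0.3362  0.015 ] [ 0.4555 -0.3146  0.015 ] L [0.0315 0.1636] ang -7.59
scene0 148.0 [  7   5  34  48 527] (10.40562629699707, 52.79741668701172) [[127.0, 211.0], [146.0, 192.0], [136.0, 217.0], [118.0, 237.0]] 
 ctr [ 0.5296 -0.3231  0.015 ] ends [ 0.4477 -0.3122  0.015 ] [ 0.6116 -0.3339  0.015 ] L [0.0345 0.1654] ang -7.56
w1 125.0 [   5   15   26  136 3386] (135.0, 25.0) [[240.0, 100.0], [252.0, 168.0], [240.0, 235.0], [227.0, 168.0]] 
 ctr [ 0.5355 -0.3278  0.015 ] ends [ 0.4533 -0.3164  0.015 ] [ 0.6177 -0.3393  0.015 ] L [0.1661 0.0296] ang -7.93
```

```bash
python3 -c "
from h import *
goto(.5345,-.326,.03,82.3)"
```

```text
t 2.2 tcp [ 0.5374 -0.3168  0.1968] yaw_y 82.6 tilt [-0.013  0.013 -1.   ] j [-16.  23.  -1.  -1. -67. -81.] F [-0.4  0.6  0.7] w 1.002
slide units [-0.03 -0.45  6.67] spin units 0.04
```

Call:
{"method": "servo_tool", "body": {
  "deltas": [
    {"slide": [0,-0.25,0.8],"spin": 0.04},
    {"slide": [0,-0.2,0.9],"spin": 0},
    {"slide": [0,0,0.9],"spin": 0},
    {"slide": [0,0,0.9],"spin": 0},
    {"slide": [0,0,0.9],"spin": 0},
    {"slide": [0,0,0.9],"spin": 0},
    {"slide": [0,0,0.9],"spin": 0},
    {"slide": [0,0,0.4],"spin": 0},
    {"slide": [0,0,0],"spin": 0}
  ]
}}

```text
time_s: 3.1
tcp_pos: [0.5343, -0.3282, 0.0272]
ee_rot: [[-0.993, 0.113, -0.01], [0.113, 0.993, 0.011], [0.011, 0.01, -1.0]]
wrist_force: [0.2, -0.2, 0.2]
gripper_width: 1.001
```

```bash
python3 -c "
from h import *
goto(.5345,-.326,.004,82.3)"
```

```text
t 3.1 tcp [ 0.5343 -0.3282  0.0272] yaw_y 83.5 tilt [-0.01   0.011 -1.   ] j [-17.  34. -11.  -1. -46. -79.] F [ 0.2 -0.2  0.2] w 1.001
slide units [-0.01  0.08  0.93] spin units 0.15
```

Call:
{"method": "servo_tool", "body": {
  "deltas": [
    {"slide": [0,0.08,0.5],"spin": 0.15},
    {"slide": [0,0,0.4],"spin": 0},
    {"slide": [0,0,0],"spin": 0}
  ]
}}

```text
time_s: 3.4
tcp_pos: [0.5359, -0.3265, 0.0053]
ee_rot: [[-0.991, 0.134, -0.006], [0.134, 0.991, 0.009], [0.007, 0.008, -1.0]]
wrist_force: [-0.2, -1.0, -0.2]
gripper_width: 1.001
```

Call:
{"method": "servo_tool", "body": {
  "deltas": [
    {"slide": [0,0,0],"spin": 0},
    {"slide": [0,0,0],"spin": 0},
    {"slide": [0,0,0],"spin": 0},
    {"slide": [0,0,0],"spin": 0},
    {"slide": [0,0,0],"spin": 0},
    {"slide": [0,0,0],"spin": 0},
    {"slide": [0,0,0],"spin": 0}
  ],
  "gripper": 255
}}

```text
time_s: 4.1
tcp_pos: [0.5375, -0.3271, 0.0078]
ee_rot: [[-0.991, 0.133, -0.002], [0.133, 0.991, 0.007], [0.002, 0.007, -1.0]]
wrist_force: [0.4, -0.1, -0.3]
gripper_width: 0.447
```

```bash
python3 -c "
from h import *
goto(.5345,-.326,.2,82.3)"
```

```text
t 4.1 tcp [ 0.5375 -0.3271  0.0078] yaw_y 82.4 tilt [-0.002  0.007 -1.   ] j [-17.  35. -12.  -1. -43. -80.] F [ 0.4 -0.1 -0.3] w 0.447
slide units [ 0.14  0.08 -7.69] spin units 0.01
```

Call:
{"method": "servo_tool", "body": {
  "deltas": [
    {"slide": [0,0,0.1],"spin": 0},
    {"slide": [0,0,0],"spin": 0},
    {"slide": [0,0,0],"spin": 0},
    {"slide": [0,0,0],"spin": 0}
  ],
  "gripper": 255
}}

```text
time_s: 4.5
tcp_pos: [0.5377, -0.327, 0.0053]
ee_rot: [[-0.991, 0.133, -0.001], [0.133, 0.991, 0.007], [0.002, 0.007, -1.0]]
wrist_force: [0.8, -0.0, 0.6]
gripper_width: 0.334
```

Call:
{"method": "servo_tool", "body": {
  "deltas": [
    {"slide": [0,0,-0.2],"spin": 0},
    {"slide": [0,0,-0.5],"spin": 0},
    {"slide": [0,0,-0.5],"spin": 0},
    {"slide": [0,0,0],"spin": 0}
  ]
}}

```text
time_s: 4.9
tcp_pos: [0.5369, -0.327, 0.0368]
ee_rot: [[-0.991, 0.133, -0.003], [0.133, 0.991, 0.008], [0.004, 0.008, -1.0]]
wrist_force: [-0.2, 0.7, -1.2]
gripper_width: 0.334
```

```bash
python3 -c "
from h import *
goto(.5345,-.326,.2,82.3)
cap('wrist','w2')"
```

```text
t 4.9 tcp [ 0.5369 -0.327   0.0368] yaw_y 82.3 tilt [-0.003  0.008 -1.   ] j [-17.  33. -11.  -1. -47. -80.] F [-0.2  0.7 -1.2] w 0.334
slide units [ 0.13  0.08 -6.53] spin units 0.0
```

View pics/w2.png

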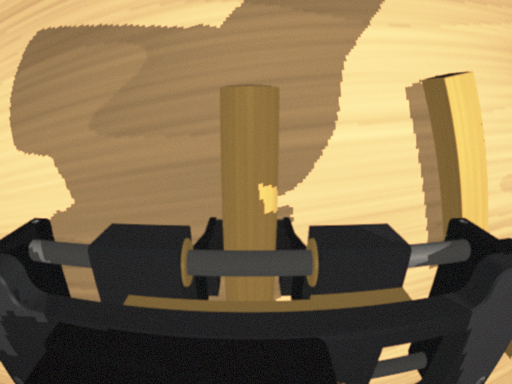

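The tube is held (0.334 × 87 = 29 mm), and its near end is at (250,85). I'll work out the centre offset in the hand and refine the jig pose from blocks, posts and peg.

```bash
python3 - <<'E'
from h import *
s=sense(); c=load('w2')
for z in (.010,.025): print((s['ee_rot'].T@(plane(c,250,86,s['tcp_pos'][2]+z,1)-s['tcp_pos'])).round(4))
print('wrist force z',s['wrist_force'])
# jig pose with known geometry
for tag,(x0,y0,x1,y1) in [('top0',(170,65,275,192)),('scene0',(228,205,332,312))]:
    f=load(tag)['frame'][y0:y1,x0:x1,::-1]
    f=cv2.convertScaleAbs(f,alpha=1.5)
    k=4.4 if tag=='top0' else 5
    g=cv2.resize(f,None,fx=k,fy=k,interpolation=cv2.INTER_CUBIC)
    for u in range(x0-x0%10+10,x1,10):
        X=int((u-x0+.5)*k); cv2.line(g,(X,0),(X,6),(0,0,255),1); cv2.putText(g,str(u),(X-10,18),0,.35,(0,0,255))
    for v in range(y0-y0%10+10,y1,10):
        Y=int((v-y0+.5)*k); cv2.line(g,(0,Y),(6,Y),(0,0,255),1); cv2.putText(g,str(v),(8,Y+4),0,.35,(0,0,255))
    cv2.imwrite(f'pics/z_{tag}.png',g); print(g.shape)
E
```

```text
[ 0.0841 -0.0013 -0.0095]
[ 0.0832 -0.0014 -0.0245]
wrist force z [-0.46423281  0.58260513 -1.31486931]
(559, 462, 3)
(535, 520, 3)
```

View pics/z_top0.png

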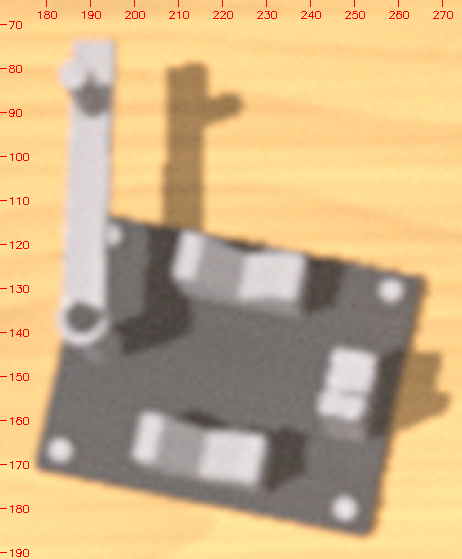

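View pics/z_scene0.png

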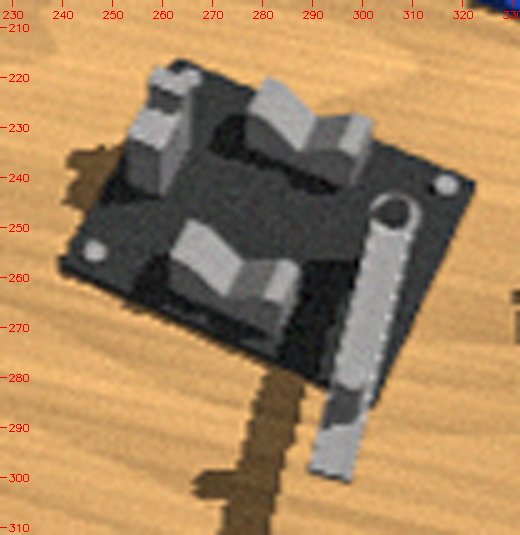

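```bash
python3 - <<'E'
from h import *
t=load('top0'); s=load('scene0')
P=lambda c,u,v,z: plane(c,u,v,z)[:2].round(4)
sc=[P(t,*q,.012) for q in [(195,118),(258,130.5),(182.5,167),(247.5,180)]]
print('screws top',sc,'mean',np.mean(sc,0).round(4))
print('scene screws',P(s,316.5,241.5,.012),P(s,246.5,254.5,.012))
for n,c,A,B in [('top',t,(224.5,128),(215.3,165.5)),('scene',s,(276.7,259.8),(290,232))]:
    a,b=P(c,*A,.029),P(c,*B,.029); d=a-b
    print(n,'V',a,b,'mid',(a+b)/2,'len',np.linalg.norm(d).round(4),'ang',np.degrees(np.arctan2(d[1],d[0])).round(1))
print('pivot',P(t,187.5,136.5,.083),P(s,305.5,247,.083))
# peg: top center in top view ~ (185,81) z .122, base at strap (190,85)
print('peg',P(t,185,81,.122),'base',P(t,190,86,.077),'scene', P(s,296.5,285,.122))
print('strap end',P(t,190.5,74.5,.077),P(s,293.5,299.5,.077))
E
```

```text
screws top [array([0.6166, 0.1917]), array([0.583 , 0.0375]), array([0.4955, 0.2213]), array([0.4618, 0.064 ])] mean [0.5392 0.1286]
scene screws [0.4927 0.2199] [0.5787 0.0375]
top V [0.586  0.1175] [0.4953 0.1396] mid [0.54065 0.12855] len 0.0934 ang -13.7
scene V [0.583  0.1242] [0.4897 0.1421] mid [0.53635 0.13315] len 0.095 ang -10.9
pivot [0.5536 0.1958] [0.5546 0.1946]
peg [0.6685 0.1946] base [0.6737 0.1921] scene [0.6827 0.1933]
strap end [0.7011 0.1911] [0.7028 0.1923]
```

Call:
{"method": "servo_tool", "body": {
  "deltas": [
    {"slide": [0,0,-0.9],"spin": 0},
    {"slide": [0,0,-0.9],"spin": 0},
    {"slide": [0,0,-0.9],"spin": 0},
    {"slide": [0,0.3,-0.8],"spin": 0},
    {"slide": [0,0.6,-0.8],"spin": 0.1},
    {"slide": [0,0.9,-0.4],"spin": 0.1},
    {"slide": [0,0.9,0],"spin": 0.1},
    {"slide": [0,0.9,0],"spin": 0.1},
    {"slide": [0,0.9,0],"spin": 0.1},
    {"slide": [0,0.9,0],"spin": 0.1}
  ]
}}

```text
time_s: 5.95
tcp_pos: [0.5571, -0.1917, 0.1575]
ee_rot: [[-0.974, 0.228, -0.009], [0.227, 0.974, 0.014], [0.012, 0.011, -1.0]]
wrist_force: [0.7, -0.7, -1.7]
gripper_width: 0.336
```

```bash
python3 -c "
from h import *
goto(.541,.1275,.15,77.8)"
```

```text
t 5.95 tcp [ 0.5571 -0.1917  0.1575] yaw_y 76.8 tilt [-0.009  0.014 -1.   ] j [ -4.  22.  -9.  -1. -59. -99.] F [ 0.7 -0.7 -1.7] w 0.336
slide units [ 3.53 12.28  0.48] spin units -0.12
```

Call:
{"method": "servo_tool", "body": {
  "deltas": [
    {"slide": [0.28,0.95,0],"spin": -0.1},
    {"slide": [0.28,0.95,0],"spin": 0},
    {"slide": [0.28,0.95,0],"spin": 0},
    {"slide": [0.28,0.95,0],"spin": 0},
    {"slide": [0.28,0.95,0],"spin": 0},
    {"slide": [0.28,0.95,0],"spin": 0},
    {"slide": [0.28,0.95,0],"spin": 0},
    {"slide": [0.28,0.95,0],"spin": 0},
    {"slide": [0.28,0.95,0],"spin": 0},
    {"slide": [0.28,0.9,0],"spin": 0}
  ]
}}

```text
time_s: 6.95
tcp_pos: [0.5351, 0.0644, 0.1593]
ee_rot: [[-0.976, 0.216, -0.014], [0.216, 0.976, 0.016], [0.017, 0.013, -1.0]]
wrist_force: [0.2, -0.5, -1.9]
gripper_width: 0.338
```

```bash
python3 -c "
from h import *
goto(.541,.1275,.15,77.8)"
```

```text
t 6.95 tcp [0.5351 0.0644 0.1593] yaw_y 77.5 tilt [-0.014  0.016 -1.   ] j [  23.   17.  -16.   -1.  -57. -125.] F [ 0.2 -0.5 -1.9] w 0.338
slide units [0.31 2.51 0.41] spin units -0.04
```

Call:
{"method": "servo_tool", "body": {
  "deltas": [
    {"slide": [0.1,0.8,0.2],"spin": 0},
    {"slide": [0.1,0.8,0.2],"spin": 0},
    {"slide": [0.1,0.7,0.2],"spin": 0},
    {"slide": [0,0.2,0],"spin": 0},
    {"slide": [0,0,0],"spin": 0}
  ]
}}

```text
time_s: 7.45
tcp_pos: [0.5391, 0.1321, 0.1446]
ee_rot: [[-0.977, 0.213, -0.015], [0.212, 0.977, 0.016], [0.018, 0.013, -1.0]]
wrist_force: [0.8, -0.7, -0.4]
gripper_width: 0.336
```

```bash
python3 -c "
from h import *
goto(.541,.1275,.06,77.8)
cap('wrist','w3');cap('scene','s3');cap('top','t3')"
```

```text
t 7.45 tcp [0.5391 0.1321 0.1446] yaw_y 77.7 tilt [-0.015  0.016 -1.   ] j [  30.   20.  -15.   -2.  -56. -131.] F [ 0.8 -0.7 -0.4] w 0.336
slide units [-0.18 -0.21  3.38] spin units -0.01
```

View pics/w3.png

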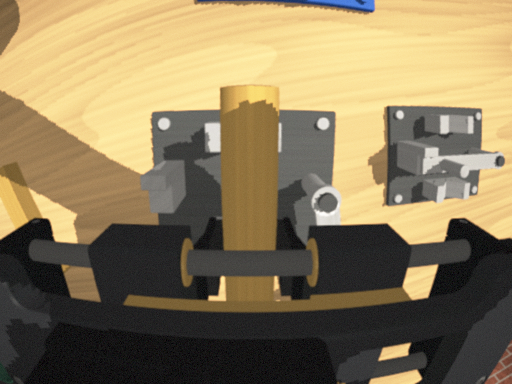

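View pics/s3.png

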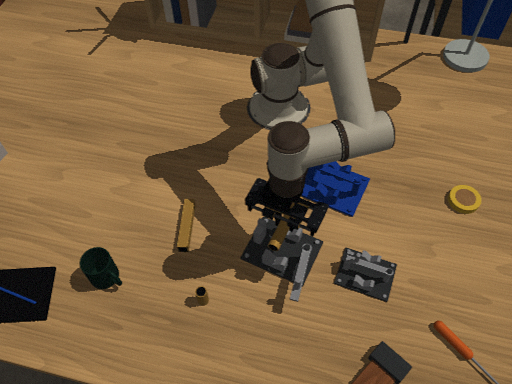

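The wrist view shows the tube over the jig: near screws at (164,124) and (323,124), the near block's visible ends at u≈206 and 281, and the pivot ring at (326,202). I'll refine the jig from these.

```bash
python3 - <<'E'
from h import *
c=load('w3'); f=lambda u,v,z: plane(c,u,v,z,1)[:2].round(4)
a,b=f(164,124,.012),f(323,124,.012); d=b-a
print('screws',a,b,np.linalg.norm(d).round(4),np.degrees(np.arctan2(d[1],d[0])).round(1),'mid',(a+b)/2)
p,q=f(153,112,.010),f(335,111,.010); d=q-p; print('edge',p,q,np.linalg.norm(d).round(4),np.degrees(np.arctan2(d[1],d[0])).round(1),'mid',(p+q)/2, 'ctr', (p+q)/2+.075*np.array([d[1],-d[0]])/np.linalg.norm(d))
l,r_=f(206,137,.051),f(281,137,.051); print('block',l,r_,np.linalg.norm(r_-l),'mid',(l+r_)/2)
print('pivot',f(326,202,.083))
s=sense(); e=plane(c,250,87,s['tcp_pos'][2]+.02,1); print('tube end',e.round(4), (s['ee_rot'].T@(e-s['tcp_pos'])).round(4))
im=cv2.cvtColor(c['frame'],cv2.COLOR_RGB2BGR)[75:250,130:360]; cv2.imwrite('pics/w3z.png',cv2.resize(im,None,fx=3.4,fy=3.4,interpolation=2))
E
```

```text
screws [0.462  0.0609] [0.4969 0.2182] 0.1611 77.5 mid [0.47945 0.13955]
edge [0.4468 0.0519] [0.4861 0.2339] 0.1862 77.8 mid [0.46645 0.1429 ] ctr [0.53976033 0.1270698 ]
block [0.483  0.1057] [0.4972 0.1693] 0.06516594202495657 mid [0.4901 0.1375]
pivot [0.5527 0.1926]
tube end [0.4576 0.1485 0.1648] [ 0.0836 -0.0002 -0.0185]
```

View pics/w3z.png

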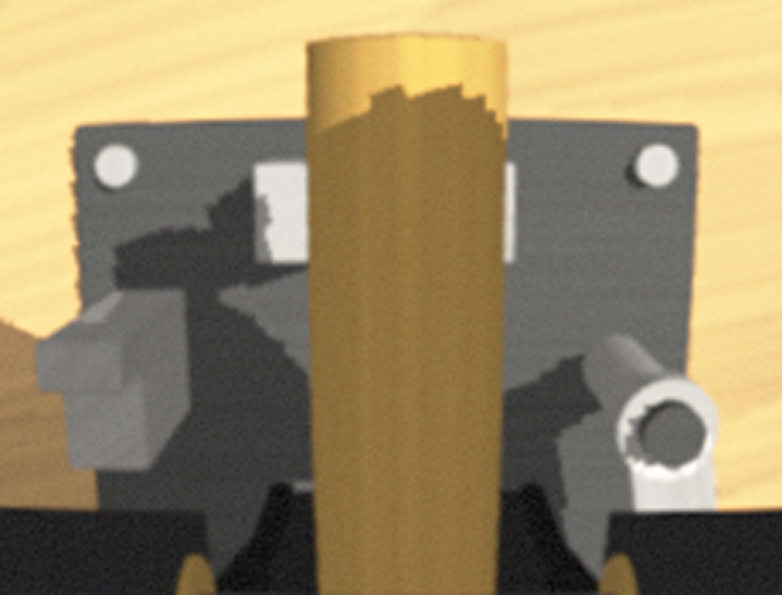

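```bash
python3 -c "
from h import *
goto(.542,.127,.055,77.8)"
```

```text
t 7.6 tcp [0.5391 0.1311 0.1448] yaw_y 77.6 tilt [-0.015  0.017 -1.   ] j [  30.   20.  -15.   -2.  -56. -131.] F [ 0.1 -0.2 -0.7] w 0.333
slide units [-0.21 -0.18  3.58] spin units -0.02
```

Call:
{"method": "servo_tool", "body": {
  "deltas": [
    {"slide": [-0.2,-0.2,0.3],"spin": 0},
    {"slide": [0,0,0.7],"spin": 0},
    {"slide": [0,0,0.8],"spin": 0},
    {"slide": [0,0,0.8],"spin": 0},
    {"slide": [0,0,0.6],"spin": 0},
    {"slide": [0,0,0.2],"spin": 0},
    {"slide": [0,0,0],"spin": 0}
  ]
}}

```text
time_s: 8.3
tcp_pos: [0.5436, 0.1195, 0.0565]
ee_rot: [[-0.975, 0.221, -0.012], [0.221, 0.975, 0.017], [0.016, 0.014, -1.0]]
wrist_force: [1.1, -0.5, -1.7]
gripper_width: 0.337
```

```bash
python3 -c "
from h import *
goto(.542,.127,.040,77.8)"
```

```text
t 8.3 tcp [0.5436 0.1195 0.0565] yaw_y 77.2 tilt [-0.012  0.017 -1.   ] j [  28.   26.  -20.   -2.  -44. -130.] F [ 1.1 -0.5 -1.7] w 0.337
slide units [0.12 0.27 0.66] spin units -0.07
```

Call:
{"method": "servo_tool", "body": {
  "deltas": [
    {"slide": [0.1,0.28,0],"spin": -0.07},
    {"slide": [0,0,0],"spin": 0}
  ]
}}

```text
time_s: 8.5
tcp_pos: [0.5437, 0.1268, 0.0576]
ee_rot: [[-0.977, 0.212, -0.011], [0.212, 0.977, 0.018], [0.014, 0.015, -1.0]]
wrist_force: [0.4, -0.5, -1.9]
gripper_width: 0.336
```

```bash
python3 -c "
from h import *
goto(.542,.127,.040,77.8)"
```

```text
t 8.5 tcp [0.5437 0.1268 0.0576] yaw_y 77.8 tilt [-0.011  0.018 -1.   ] j [  29.   26.  -20.   -2.  -44. -130.] F [ 0.4 -0.5 -1.9] w 0.336
slide units [ 0.06 -0.02  0.71] spin units -0.01
```

Call:
{"method": "servo_tool", "body": {
  "deltas": [
    {"slide": [0.05,0.03,0.25],"spin": 0},
    {"slide": [0,0.02,0.2],"spin": 0},
    {"slide": [0,0,0.1],"spin": 0},
    {"slide": [0,0,0],"spin": 0}
  ]
}}

```text
time_s: 8.9
tcp_pos: [0.5434, 0.1298, 0.0446]
ee_rot: [[-0.978, 0.211, -0.007], [0.211, 0.977, 0.02], [0.011, 0.018, -1.0]]
wrist_force: [-0.2, 0.1, -1.6]
gripper_width: 0.333
```

```bash
python3 -c "
from h import *
goto(.542,.127,.040,77.8)"
```

```text
t 8.9 tcp [0.5434 0.1298 0.0446] yaw_y 77.8 tilt [-0.007  0.02  -1.   ] j [  29.   27.  -21.   -2.  -42. -130.] F [-0.2  0.1 -1.6] w 0.333
slide units [ 0.03 -0.12  0.18] spin units 0.0
```

Call:
{"method": "servo_tool", "body": {
  "deltas": [
    {"slide": [0.03,-0.1,0.1],"spin": 0},
    {"slide": [0,0,0.1],"spin": 0},
    {"slide": [0,0,0],"spin": 0}
  ]
}}

```text
time_s: 9.2
tcp_pos: [0.542, 0.1271, 0.0407]
ee_rot: [[-0.978, 0.21, -0.007], [0.21, 0.978, 0.019], [0.011, 0.017, -1.0]]
wrist_force: [0.2, 0.8, -1.2]
gripper_width: 0.334
```

```bash
python3 -c "
from h import *
goto(.542,.127,.040,77.8)"
```

```text
t 9.2 tcp [0.542  0.1271 0.0407] yaw_y 77.9 tilt [-0.007  0.019 -1.   ] j [  29.   27.  -21.   -2.  -42. -130.] F [ 0.2  0.8 -1.2] w 0.334
slide units [-0.   -0.01  0.03] spin units 0.01
```

Call:
{"method": "servo_tool", "body": {
  "deltas": [
    {"slide": [0,0,0.1],"spin": 0},
    {"slide": [0,0,0],"spin": 0}
  ]
}}

```text
time_s: 9.4
tcp_pos: [0.5422, 0.127, 0.0408]
ee_rot: [[-0.978, 0.21, -0.006], [0.21, 0.978, 0.019], [0.01, 0.017, -1.0]]
wrist_force: [-0.7, -0.8, -2.2]
gripper_width: 0.332
```

Call:
{"method": "servo_tool", "body": {
  "deltas": [
    {"slide": [0,0,0.2],"spin": 0},
    {"slide": [0,0,0.1],"spin": 0}
  ]
}}

```text
time_s: 9.6
tcp_pos: [0.5427, 0.1269, 0.0399]
ee_rot: [[-0.978, 0.208, -0.005], [0.208, 0.978, 0.017], [0.008, 0.016, -1.0]]
wrist_force: [-5.6, -0.0, 11.3]
gripper_width: 0.333
```

Contact (11 N up) came at the expected height, TCP 40 mm, so the tube is seated. I'll open only partway to stay clear of the posts.

Call:
{"method": "servo_tool", "body": {
  "deltas": [
    {"slide": [0,0,0],"spin": 0},
    {"slide": [0,0,0],"spin": 0},
    {"slide": [0,0,0],"spin": 0},
    {"slide": [0,0,0],"spin": 0}
  ],
  "gripper": 120
}}

```text
time_s: 10.0
tcp_pos: [0.5439, 0.1274, 0.0404]
ee_rot: [[-0.978, 0.208, -0.001], [0.208, 0.978, 0.019], [0.005, 0.018, -1.0]]
wrist_force: [0.2, 0.1, 0.2]
gripper_width: 0.518
```

```bash
python3 -c "
from h import *
goto(.542,.127,.17,77.8)
cap('wrist','w4')"
```

```text
t 10.0 tcp [0.5439 0.1274 0.0404] yaw_y 78.0 tilt [-0.001  0.019 -1.   ] j [  29.   27.  -21.   -1.  -41. -130.] F [0.2 0.1 0.2] w 0.518
slide units [ 0.1   0.06 -5.18] spin units 0.03
```

View pics/w4.png

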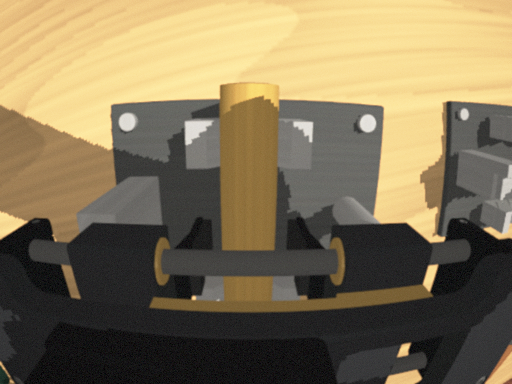

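The released tube sits central in the near V (block 186–312, tube centre 249). Now raise.

Call:
{"method": "servo_tool", "body": {
  "deltas": [
    {"slide": [0,0,-0.4],"spin": 0},
    {"slide": [0,0,-0.8],"spin": 0},
    {"slide": [0,0,-0.9],"spin": 0},
    {"slide": [0,0,-0.9],"spin": 0},
    {"slide": [0,0,-0.9],"spin": 0},
    {"slide": [0,0,-0.9],"spin": 0},
    {"slide": [0,0,-0.9],"spin": 0},
    {"slide": [0,0,0],"spin": -0.9},
    {"slide": [0,0,0],"spin": -0.9},
    {"slide": [0,0,0],"spin": -0.9}
  ]
}}

```text
time_s: 11.05
tcp_pos: [0.5449, 0.1243, 0.1934]
ee_rot: [[-0.983, -0.181, 0.001], [-0.181, 0.983, 0.019], [-0.004, 0.018, -1.0]]
wrist_force: [-0.4, -0.7, -0.4]
gripper_width: 0.523
```

```bash
python3 -c "
from h import *
goto(.542,.127,.19,-101)
cap('wrist','w5');cap('top','t5');cap('scene','s5')
f=cv2.imread('pics/s5.png')[200:310,225:335];g=cv2.imread('pics/w5.png')
cv2.imwrite('pics/s5z.png',cv2.resize(f,None,fx=4.5,fy=4.5,interpolation=2))"
```

```text
t 11.05 tcp [0.5449 0.1243 0.1934] yaw_y 100.4 tilt [ 0.001  0.019 -1.   ] j [  29.   17.  -11.   -1.  -61. -108.] F [-0.4 -0.7 -0.4] w 0.523
slide units [0.1  0.12 0.14] spin units -19.82
```

View pics/s5z.png

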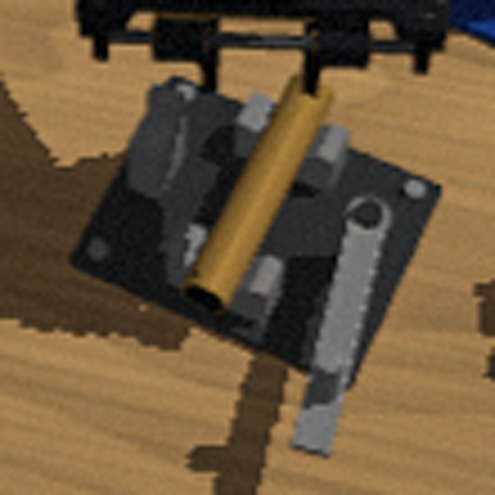

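View pics/w5.png

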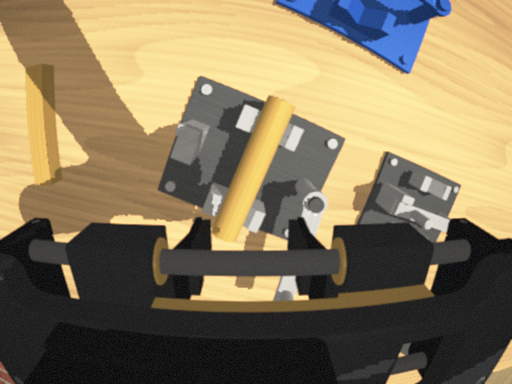

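```bash
python3 - <<'E'
from h import *
c=load('w5'); x0,y0,x1,y1=205,85,310,250
s=cv2.GaussianBlur(cv2.cvtColor(c['frame'],cv2.COLOR_RGB2HSV)[...,1],(3,3),0)[y0:y1,x0:x1]
m=(s>110).astype(np.uint8); m=cv2.morphologyEx(m,cv2.MORPH_OPEN,np.ones((7,7)))
n,l,st,ce=cv2.connectedComponentsWithStats(m); i=1+st[1:,4].argmax(); print(st[i])
rc=cv2.minAreaRect(max(cv2.findContours((l==i).astype(np.uint8),0,1)[0],key=len)); bx=cv2.boxPoints(rc)+[x0,y0]
e=[(bx[k]+bx[(k+1)%4])/2 for k in range(4)]; k=0 if np.linalg.norm(e[0]-e[2])>np.linalg.norm(e[1]-e[3]) else 1
a,b=plane(c,*e[k],.05,1),plane(c,*e[k+2],.05,1); d=a-b
print(e[k],e[k+2],a.round(4),b.round(4),'ctr',((a+b)/2).round(4),np.linalg.norm(d).round(4),np.degrees(np.arctan(d[1]/d[0])).round(2))
th=np.radians(-12.2); X=np.array([np.cos(th),np.sin(th)]);Y=np.array([-X[1],X[0]])
dd=((a+b)/2)[:2]-[.539,.1275]; print('in vee',dd@X,dd@Y)
print('pivot',plane(c,314,203,.083,1))
E
```

```text
[   6   11   83  146 4297]
[281.49509621  98.21866775] [219.06787825 239.56330109] [0.4581 0.143  0.05  ] [0.6237 0.1049 0.05  ] ctr [0.5409 0.1239 0.05  ] 0.1699 -12.94
in vee 0.0025649548926581665 -0.003091124076846795
pivot [0.55207889 0.19131233 0.083     ]
```

Call:
{"method": "servo_tool", "body": {
  "deltas": [
    {"slide": [0,0,0],"spin": -1},
    {"slide": [0,0,0],"spin": -1},
    {"slide": [0,0,0],"spin": -1},
    {"slide": [0,0,0],"spin": -1},
    {"slide": [0,0,0],"spin": -1},
    {"slide": [0,0,0],"spin": -1},
    {"slide": [0,0,0],"spin": -1},
    {"slide": [0,0,0],"spin": -1},
    {"slide": [0,0,0],"spin": -1},
    {"slide": [0,0,0],"spin": -1}
  ]
}}

```text
time_s: 12.2
tcp_pos: [0.5432, 0.1235, 0.1921]
ee_rot: [[0.025, -1.0, -0.005], [-1.0, -0.025, 0.016], [-0.016, 0.004, -1.0]]
wrist_force: [0.1, 0.4, 0.1]
gripper_width: 0.527
```

Call:
{"method": "servo_tool", "body": {
  "deltas": [
    {"slide": [0,0,0],"spin": -1},
    {"slide": [0,0,0],"spin": -1},
    {"slide": [0,0,0],"spin": -1},
    {"slide": [0,0,0],"spin": -1},
    {"slide": [0,0,0],"spin": -1},
    {"slide": [0,0,0],"spin": -1},
    {"slide": [0,0,0],"spin": -1},
    {"slide": [0,0,0],"spin": -1},
    {"slide": [0,0,0],"spin": -1},
    {"slide": [0,0,0],"spin": -1}
  ]
}}

```text
time_s: 13.2
tcp_pos: [0.5418, 0.1228, 0.1912]
ee_rot: [[0.993, -0.12, -0.009], [-0.12, -0.993, 0.014], [-0.011, -0.013, -1.0]]
wrist_force: [0.5, 0.6, -0.7]
gripper_width: 0.528
```

```bash
python3 -c "
from h import *
goto(.669,.193,.18,-91.3)
cap('wrist','w6')"
```

```text
t 13.2 tcp [0.5418 0.1228 0.1912] yaw_y -96.9 tilt [-0.009  0.014 -1.   ] j [ 29.  17. -11.  -1. -62.  55.] F [ 0.5  0.6 -0.7] w 0.528
slide units [ 4.72 -3.39  0.44] spin units -0.7
```

View pics/w6.png

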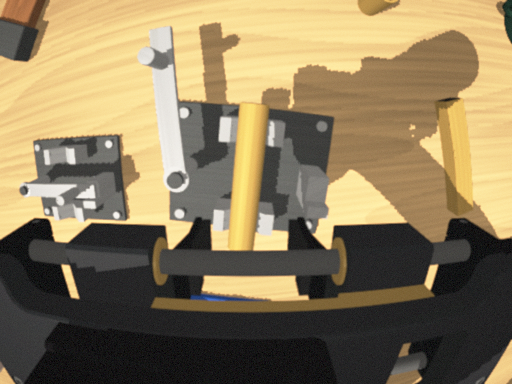

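The wrist view shows the tube at (250,170) lying in both V's, the peg top at (148,56) with its base near (160,63), and the pivot at (176,180).

```bash
python3 - <<'E'
from h import *
c=load('w6'); f=lambda u,v,z: plane(c,u,v,z,1)[:2].round(4)
p=f(148,56,.122); q=f(176,180,.083); e=f(160.5,28,.077)
print('peg',p,'base',f(162,64,.077),'pivot',q,'end',e)
for k in (p,e): d=k-q; print(np.linalg.norm(d).round(4),np.degrees(np.arctan2(d[1],d[0])).round(1))
im=cv2.cvtColor(c['frame'],cv2.COLOR_RGB2BGR)[10:210,110:240]; cv2.imwrite('pics/w6z.png',cv2.resize(im,None,fx=3,fy=3,interpolation=2))
E
```

```text
peg [0.6678 0.1878] base [0.6666 0.19  ] pivot [0.5546 0.1922] end [0.7026 0.1875]
0.1133 -2.2
0.1481 -1.8
```

View pics/w6z.png

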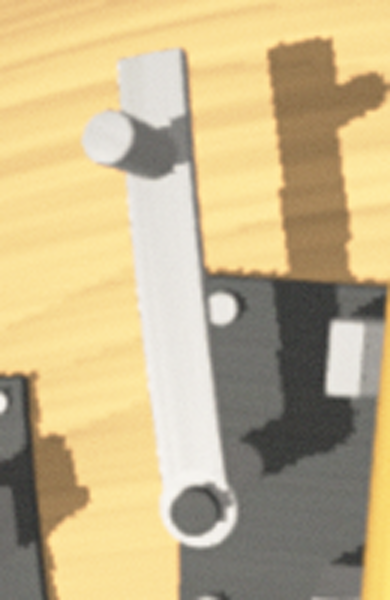

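Call:
{"method": "servo_tool", "body": {
  "deltas": [
    {"slide": [0.95,-0.65,0],"spin": -0.1},
    {"slide": [0.95,-0.65,0],"spin": -0.1},
    {"slide": [0.95,-0.65,0],"spin": -0.1},
    {"slide": [0.95,-0.65,0],"spin": -0.1},
    {"slide": [0.95,-0.65,0],"spin": -0.1},
    {"slide": [0,0,0],"spin": 0}
  ]
}}

```text
time_s: 13.85
tcp_pos: [0.6707, 0.1937, 0.1901]
ee_rot: [[0.997, -0.074, -0.012], [-0.074, -0.997, 0.013], [-0.013, -0.012, -1.0]]
wrist_force: [-1.4, -0.1, -0.6]
gripper_width: 0.53
```

```bash
python3 -c "
from h import *
goto(.668,.1905,.12,-91.8)"
```

```text
t 13.85 tcp [0.6707 0.1937 0.1901] yaw_y -94.2 tilt [-0.012  0.013 -1.   ] j [ 29.  31.  10.  -1. -70.  57.] F [-1.4 -0.1 -0.6] w 0.53
slide units [-0.06  0.17  2.8 ] spin units -0.3
```

Call:
{"method": "servo_tool", "body": {
  "deltas": [
    {"slide": [-0.06,0.15,0.4],"spin": -0.3},
    {"slide": [0,0,0.7],"spin": 0},
    {"slide": [0,0,0.8],"spin": 0},
    {"slide": [0,0,0.5],"spin": 0},
    {"slide": [0,0,0],"spin": 0}
  ]
}}

```text
time_s: 14.35
tcp_pos: [0.667, 0.1901, 0.1272]
ee_rot: [[0.999, -0.049, -0.015], [-0.049, -0.999, 0.012], [-0.015, -0.011, -1.0]]
wrist_force: [-0.1, 0.1, 0.3]
gripper_width: 0.532
```

```bash
python3 -c "
from h import *
goto(.668,.1905,.093,-91.8)
cap('wrist','w7')"
```

```text
t 14.35 tcp [0.667  0.1901 0.1272] yaw_y -92.8 tilt [-0.015  0.012 -1.   ] j [ 29.  33.   5.  -1. -62.  59.] F [-0.1  0.1  0.3] w 0.532
slide units [ 0.06 -0.    1.37] spin units -0.13
```

View pics/w7.png

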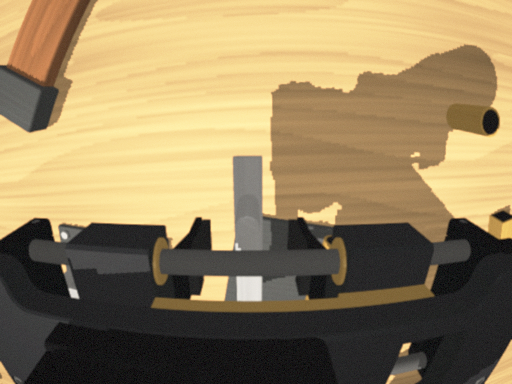

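The strap is centred between the fingers (u 235–262). Descend and close to a loose cage.

Call:
{"method": "servo_tool", "body": {
  "deltas": [
    {"slide": [0.05,0,0.5],"spin": -0.1},
    {"slide": [0,0,0.5],"spin": 0},
    {"slide": [0,0,0.35],"spin": 0},
    {"slide": [0,0,0],"spin": 0}
  ]
}}

```text
time_s: 14.8
tcp_pos: [0.6697, 0.191, 0.0946]
ee_rot: [[0.999, -0.036, -0.009], [-0.035, -0.999, 0.014], [-0.009, -0.013, -1.0]]
wrist_force: [0.4, -0.0, -0.0]
gripper_width: 0.527
```

Call:
{"method": "servo_tool", "body": {
  "deltas": [
    {"slide": [0,0,0],"spin": 0},
    {"slide": [0,0,0],"spin": 0},
    {"slide": [0,0,0],"spin": 0},
    {"slide": [0,0,0],"spin": 0}
  ],
  "gripper": 180
}}

```text
time_s: 15.2
tcp_pos: [0.6704, 0.1913, 0.0954]
ee_rot: [[0.999, -0.035, -0.007], [-0.035, -0.999, 0.014], [-0.008, -0.014, -1.0]]
wrist_force: [-0.1, -0.0, -0.1]
gripper_width: 0.32
```

```bash
cat >> h.py <<'E'
PIV=np.array([.5535,.194])
def pol(th=None,r=.115):
    s=sense(); d=s['tcp_pos'][:2]-PIV; print('polar r %.4f ang %.1f'%(np.hypot(*d),np.degrees(np.arctan2(d[1],d[0]))))
    if th is not None: t=np.radians(th); goto(PIV[0]+r*np.cos(t),PIV[1]+r*np.sin(t),.094,th-90)
E
python3 -c "
from h import *
pol(-12)"
```

```text
polar r 0.1169 ang -1.3
t 15.2 tcp [0.6704 0.1913 0.0954] yaw_y -92.0 tilt [-0.007  0.014 -1.   ] j [ 29.  35.   3.  -1. -58.  60.] F [-0.1 -0.  -0.1] w 0.32
slide units [-0.15  0.85  0.05] spin units 1.25
```

Call:
{"method": "servo_tool", "body": {
  "deltas": [
    {"slide": [-0.05,0.3,0],"spin": 0.5},
    {"slide": [-0.03,0.4,0],"spin": 0.62},
    {"slide": [-0.02,0.4,0],"spin": 0.62},
    {"slide": [-0.02,0.4,0],"spin": 0.62},
    {"slide": [-0.02,0.4,0],"spin": 0.62},
    {"slide": [-0.02,0.4,0],"spin": 0.62}
  ]
}}

```text
time_s: 15.8
tcp_pos: [0.6543, 0.1389, 0.0964]
ee_rot: [[0.85, -0.527, 0.0], [-0.527, -0.849, 0.019], [-0.01, -0.016, -1.0]]
wrist_force: [0.7, -0.0, -0.3]
gripper_width: 0.295
```

```bash
python3 -c "
from h import *
pol(-60)"
```

```text
polar r 0.1149 ang -28.7
t 15.8 tcp [0.6543 0.1389 0.0964] yaw_y -121.8 tilt [ 0.     0.019 -1.   ] j [ 25.  32.  -2.  -1. -56.  33.] F [ 0.7 -0.  -0.3] w 0.295
slide units [-0.53  2.42  0.06] spin units 3.52
```

Call:
{"method": "servo_tool", "body": {
  "deltas": [
    {"slide": [-0.02,0.4,0.02],"spin": 0.55},
    {"slide": [-0.01,0.4,0.02],"spin": 0.55},
    {"slide": [-0.01,0.4,0],"spin": 0.55},
    {"slide": [-0.01,0.4,0],"spin": 0.6},
    {"slide": [-0.01,0.4,0],"spin": 0.6},
    {"slide": [-0.01,0.4,0],"spin": 0.6}
  ]
}}

```text
time_s: 16.4
tcp_pos: [0.6144, 0.0972, 0.0974]
ee_rot: [[0.491, -0.871, 0.011], [-0.871, -0.49, 0.024], [-0.015, -0.022, -1.0]]
wrist_force: [0.4, 0.7, -1.3]
gripper_width: 0.293
```

```bash
python3 -c "
from h import *
pol(-90)"
```

```text
polar r 0.1144 ang -57.9
t 16.4 tcp [0.6144 0.0972 0.0974] yaw_y -150.6 tilt [ 0.011  0.024 -1.   ] j [ 23.  28.  -9.  -1. -52.   7.] F [ 0.4  0.7 -1.3] w 0.293
slide units [-0.56  2.48  0.09] spin units 3.67
```

Call:
{"method": "servo_tool", "body": {
  "deltas": [
    {"slide": [-0.02,0.4,0.04],"spin": 0.58},
    {"slide": [-0.01,0.4,0.04],"spin": 0.58},
    {"slide": [-0.01,0.4,0],"spin": 0.58},
    {"slide": [-0.01,0.4,0],"spin": 0.58},
    {"slide": [-0.01,0.4,0],"spin": 0.58},
    {"slide": [-0.01,0.4,0],"spin": 0.58}
  ]
}}

```text
time_s: 17.0
tcp_pos: [0.5601, 0.0814, 0.0982]
ee_rot: [[0.006, -1.0, 0.025], [-1.0, -0.006, 0.028], [-0.028, -0.026, -0.999]]
wrist_force: [0.7, -0.6, -1.0]
gripper_width: 0.294
```

```bash
python3 -c "
from h import *
pol(-102.2)"
```

```text
polar r 0.1128 ang -86.7
t 17.0 tcp [0.5601 0.0814 0.0982] yaw_y -179.7 tilt [ 0.025  0.028 -0.999] j [ 24.  23. -18.  -1. -47. -23.] F [ 0.7 -0.6 -1. ] w 0.294
slide units [-0.01  1.24  0.14] spin units 1.57
```

Call:
{"method": "servo_tool", "body": {
  "deltas": [
    {"slide": [0,0.4,0.1],"spin": 0.5},
    {"slide": [-0.01,0.3,0],"spin": 0.5},
    {"slide": [-0.01,0.25,0],"spin": 0.4},
    {"slide": [-0.01,0.2,0],"spin": 0.2},
    {"slide": [0,0.15,0],"spin": 0}
  ]
}}

```text
time_s: 17.5
tcp_pos: [0.5291, 0.0857, 0.0983]
ee_rot: [[-0.225, -0.974, 0.034], [-0.974, 0.226, 0.031], [-0.038, -0.027, -0.999]]
wrist_force: [0.8, -0.0, 0.3]
gripper_width: 0.293
```

```bash
python3 -c "
from h import *
pol(-104.5)"
```

```text
polar r 0.1110 ang -102.7
t 17.5 tcp [0.5291 0.0857 0.0983] yaw_y 166.9 tilt [ 0.034  0.031 -0.999] j [ 26.  20. -23.  -1. -45. -38.] F [ 0.8 -0.   0.3] w 0.293
slide units [0.16 0.15 0.16] spin units 0.18
```

Call:
{"method": "servo_tool", "body": {
  "deltas": [
    {"slide": [0.1,0.15,0.05],"spin": 0},
    {"slide": [0.05,0.15,0.05],"spin": 0},
    {"slide": [0,0.12,0],"spin": 0},
    {"slide": [0,0.12,0],"spin": 0}
  ]
}}

```text
time_s: 17.9
tcp_pos: [0.5252, 0.0852, 0.0979]
ee_rot: [[-0.219, -0.974, 0.058], [-0.975, 0.222, 0.033], [-0.045, -0.049, -0.998]]
wrist_force: [11.9, -6.9, -9.1]
gripper_width: 0.295
```

```bash
python3 -c "
from h import *
pol(-104.5)"
```

```text
polar r 0.1124 ang -104.6
t 17.9 tcp [0.5252 0.0852 0.0979] yaw_y 167.2 tilt [ 0.058  0.033 -0.998] j [ 27.  19. -25.  -0. -43. -39.] F [11.9 -6.9 -9.1] w 0.295
slide units [0.11 0.   0.15] spin units 0.21
```

A 12 N reaction at TCP angle −104.6° means the strap is at its stop. I'll ease back, open and lift.

Call:
{"method": "servo_tool", "body": {
  "deltas": [
    {"slide": [0,-0.15,0],"spin": 0},
    {"slide": [0,0,0],"spin": 0},
    {"slide": [0,0,0],"spin": 0},
    {"slide": [0,0,0],"spin": 0}
  ],
  "gripper": 130
}}

```text
time_s: 18.3
tcp_pos: [0.528, 0.0834, 0.0974]
ee_rot: [[-0.22, -0.974, 0.056], [-0.975, 0.222, 0.033], [-0.044, -0.047, -0.998]]
wrist_force: [-0.2, 0.3, -0.3]
gripper_width: 0.476
```

Call:
{"method": "servo_tool", "body": {
  "deltas": [
    {"slide": [0,0,-0.4],"spin": 0},
    {"slide": [0,0,-0.7],"spin": 0},
    {"slide": [0,0,-0.9],"spin": 0},
    {"slide": [0,0,-0.9],"spin": 0},
    {"slide": [0,0,-0.9],"spin": 0},
    {"slide": [0,0,-0.9],"spin": 0},
    {"slide": [-0.9,0,0],"spin": 0},
    {"slide": [-0.9,0,0],"spin": 0},
    {"slide": [0,0,0],"spin": 0}
  ]
}}

```text
time_s: 19.2
tcp_pos: [0.5296, 0.1247, 0.2291]
ee_rot: [[-0.218, -0.974, 0.06], [-0.975, 0.221, 0.035], [-0.048, -0.051, -0.998]]
wrist_force: [-0.2, 0.2, -0.2]
gripper_width: 0.488
```

```bash
python3 -c "
from h import *
pol(-104.5)
for n in ['scene','top','wrist']: cap(n,'f_'+n)
f=cv2.imread('pics/f_scene.png')[200:310,225:335]
g=cv2.imread('pics/f_wrist.png')
cv2.imwrite('pics/fz.png',cv2.resize(f,None,fx=5,fy=5,interpolation=2))"
```

```text
polar r 0.0732 ang -109.0
t 19.2 tcp [0.5296 0.1247 0.2291] yaw_y 167.2 tilt [ 0.06   0.035 -0.998] j [ 30.  12. -13.  -0. -61. -43.] F [-0.2  0.2 -0.2] w 0.488
slide units [1.94 0.1  5.32] spin units 0.22
```

View pics/fz.png

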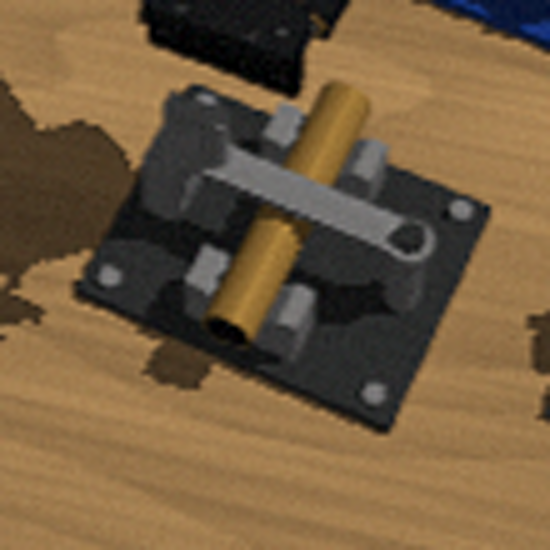

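View pics/f_wrist.png

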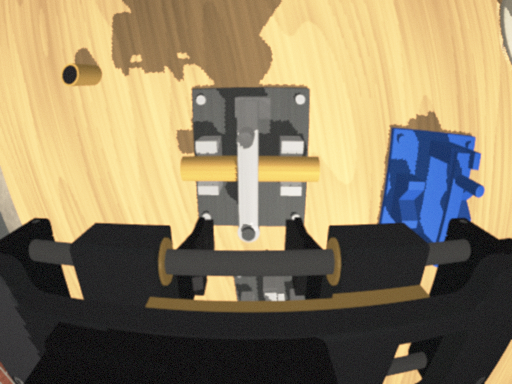

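View pics/f_top.png

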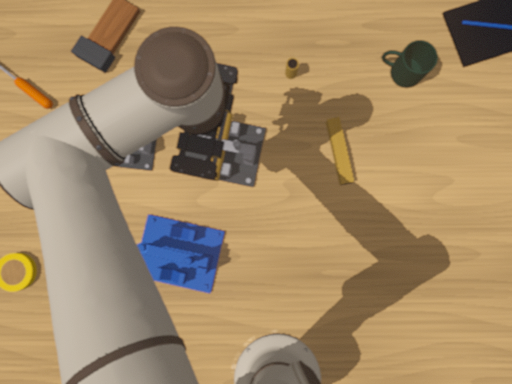

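The final wrist view shows the tube spanning u 182–319 (middle 250), matching the blocks at 208 and 292 (middle 250). The strap runs straight across from the pivot (248,232) to the stop, with the peg at (246,135), and nothing is touched.

```bash
python3 -c "
from h import *
c=load('f_wrist'); a=plane(c,182,168.5,.05,1);b=plane(c,319,168.5,.05,1);print(((a+b)/2).round(4),np.linalg.norm(a-b).round(3))
p=plane(c,248,232,.083,1);e=plane(c,249,170,.077,1);d=(e-p)[:2];print('strap deg from closed',np.degrees(np.arctan2(d[1],d[0]))+102.2)
print(r.finish_job())"
```

```text
[0.538  0.1264 0.05  ] 0.164
strap deg from closed -1.3872265077761483
the job is handed in; nothing more can be done
None
```

I laid the round brass tube in both V-blocks of the large grey jig and swung the strap across it to its stop. I then let go, lifted clear and handed the job in at about 19 s of the 43 s allowed. The hand-in gives no verdict.

**Tube:** my last check put its centre at (0.538, 0.126) m. That is within about 1 mm of the seat I measured at (0.539, 0.1275). The pictures show it lying in both V's, with its middle midway between the blocks. I did not check its height separately after release. It touched down at the expected height, with an 11 N reaction.

**Strap:** it reads within about 1.4° (0.02 rad) of closed. Pushing it home gave a reaction of about 12 N at the stop.

**At hand-in:** the gripper stood about 0.15 m above the strap with about zero wrist force.

**A check that disagreed:** just after release, one wrist view put the tube 3 mm off across the V. The pivot post was displaced by about the same amount in that view, so I took it as a camera calibration error. The later view did not show the offset.

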